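# Turn over the rest leaf and re-index the sliding section of a work support

## Robot

A 6-joint arm with a two-finger parallel gripper is mounted at the origin on a cart in front of the work surface, level with it; the furniture and walls round the work are solid. World frame = base frame: x ahead of the robot, y to its left, z up, the work surface at z = 0. Lengths are in mm, angles in degrees, forces in N, time in s.
With the tool pointing down it reaches from about 350 to 850 mm from the base axis. Payload 8.1 kg.
Tool frame: the origin (TCP) lies midway between the tips of the shut fingers; the grasp point (between the pads) lies 19 mm behind it; z points along the fingers, x is the direction in which the jaws open and shut, and the axes are right-handed (so a half turn about z gives the same grasp; the last joint's range is limited). The gripper opens to 85 mm and grips with 20 to 120 N. Pads are 22 mm wide; open, the fingers measure 114 mm over their backs; the gripper's body (76 mm by 85 mm) begins 54 mm behind the grasp point. The pads swing forward as they close: fully open they stand 13 mm farther back than shut.
Start: joints at [-70.21, 7.471, 85.268, -0, 87.261, -4.893], TCP at [250.578, -545.175, 231.292] pointing down, gripper open.
Joint ranges: [-169.43, 169.43], [-51.17, 129.36], [1.28, 143.12], [-76.62, 256.62], [0, 156.53], [-152.29, 152.29]. Speed limits (degrees/s): [136.94, 136.94, 159.86, 180, 180, 180].

## Interface

Orientations are given as [roll, pitch, yaw] about the fixed x, y, z axes, in that order (R = Rz(yaw) Ry(pitch) Rx(roll)).
In Python, from bench import monitor, cams, r gives the robot as it stands.
- The arm moves only by the tool jog_arm, never from a script. Its arguments are lists of equal length, an entry for each row: "offset": the shift along the tool's x, y, z in mm, a list of three; "delta_rot": the turn, a rotation vector about the tool's x, y, z in degrees, a list of three; "jaw": the opening in per cent of the stroke, from 0 (shut) to 100 (fully open). In form: {"offset": [[x, y, z], ...], "delta_rot": [[rx, ry, rz], ...], "jaw": [jaw, ...]}. A call has 1 to 20 rows; each row shifts and turns the pose as measured when the row begins, along the tool's axes as they then stand; what a row does not reach is not made up. A row lasts 1/10 s, in which the tool goes at most 50 mm and 8.59 degrees, less where a joint would pass 70% of its speed; a pose out of reach is approached as far as the arm can. A call is refused whole if a number of a shift passes 50 or a number of a turn 8.59, either way. A call with a gripper value outside its range is refused whole. The fingers move at their own pace and stop on an object; "newtons" is the grip in N (left out, the last holds). Time passes only in rows, so rows that do not move let the fingers close. It gives the time, the measured TCP pose, the force and the opening at its end, in the units of the state.
- monitor.sense(): the state, without advancing time (a new reading comes with each control period).
- cams.snapshot(name): name is "scene" or "top" or "wrist"; returns (picture, depth): 400x640x3 uint8, red, green, blue; 400x640 float32, mm along the optical axis (not along the pixel's ray), 0 where there is no reading.
- cams.camera_model(name): a dict with "K" (3x3 intrinsics, pixels), "camera_from_world" (4x4, takes a point from world to camera coordinates). Camera axes: x right, y down, z forward; pixel columns grow to the right and rows downward; lengths in mm; the calibration is good to about 2 mm. The wrist camera is an equidistant fisheye: a pixel r from the principal point sees the ray r / f radians off the axis. A picture is of the moment at which its call begins: read the wrist's pose just before it. camera_model takes no time and is no camera call; for the wrist camera it gives the pose at the moment of the call.
- r.hand_in(): hands the job in, once; it reports no verdict.
The state is a dict: "time": time; "joint_pos": joint angles; "qd": joint speeds; "joint_efforts": joint torques, N m; "tool_pos": TCP position; "tcp_rot": TCP orientation; "ft_force": force on the tool from outside, world axes, zero at the start; "wrist_torque": the same for the moment, N m; "finger_gap": finger opening in mm.
Only numpy, scipy, OpenCV 4.12 (cv2) and the standard library are available. Lean on these libraries where they do the work, as an engineer would, in place of code of your own. Each camera call takes 0.05 s, during which the arm holds its last target.

## Task

Set up the work support on the bench: first swing the hinged rest leaf right over, so that its vee-ribbed face looks up and the leaf lies flat on its two arms. Then pull up the spring lock plunger by its knob, slide the section one hole towards the rail's upright end block, and let the pin go fully home in that hole, not further along. Finish while still holding the knob in the gripper with the pin home, and leave the vee blocks and the gear beside the rail where they are.

Things in the scene. Friction and masses are not known exactly. Their poses are not given: they have to be found in the camera images.
- index_rail: fixed steel rail, 340 mm long (its x axis), 36 mm wide, top 34 mm above the bench, screwed down on two feet, with a row of 12 mm index holes 40 mm apart in its top. Origin: on the bench under its middle; z up. The upright end block (60 mm wide, 62 mm high) stands at its -x end. The holes lie along the rail's x axis at y = 0
- slide_section (a joint): the steel saddle, 150 mm long and 56 mm wide, that slides along the rail and carries knob and leaf: 0 = start hole, grows as it slides towards the end block (rail -x), in m; the next hole is at 0.040 (the pin has about 1 mm of play); travel -0.035 to 0.085; sliding takes about 3 N once the pin is out
- lock_plunger (a joint): spring lock plunger on the section: 0 = pin fully home in a hole, grows as the knob is pulled up, in m; from 0.010 the pin is clear of the hole, end of travel 0.016. The spring presses it down with 4.5 to 7 N; over the solid rail it rests on the rail top at about 0.010, and it drops by itself into a hole that it meets
- lock_knob: black round knob on top of the plunger, 24 mm in diameter, 26 mm high; origin at the centre of its underside, 66 mm above the bench when the pin is home, z up. Below it is only a 16 mm neck down to 49 mm
- knob_mid (a point): centre of the knob, half-way up it (79 mm above the bench with the pin home)
- rest_leaf (a joint): hinge of the rest leaf, rad: 0 = folded back flat over the section (towards the end block), pi = turned right over, flat on its two arms, pointing away from the end block. It swings up and over; the hinge is a little stiff (0.07 N m), so it mostly stays where it is left
- leaf_hinge (a point): middle of the leaf's hinge axis, which runs along the rail's y axis, 60 mm above the bench; moves with the section
- leaf_bar (a point): grip point on the round cross bar at the leaf's free end: bar 12 mm in diameter, along the rail's y axis, standing out 49 mm beyond the leaf's side on the rail's +y side; this point is 20 mm from the bar's end, 58 mm from the hinge axis and 54 mm off the rail's centre line. The leaf is 58 x 50 x 8 mm with two raised ribs that form a vee on one face
- v_block_1: grey steel vee block, 45 x 40 x 30 mm, loose beside the rail, to be left alone; origin under its centre
- v_block_2: second such vee block, likewise to be left alone
- spur_gear: steel spur gear lying flat, 49 mm diameter, 21 mm high, loose beside the rail, to be left alone; origin under its centre

How it is judged (in metres and radians):
On the way, in this order (a step that is already met when the one before it is completed fails the run):
1. the leaf is turned right over, the section still in its start hole (value of joint rest_leaf above 3 rad and value of joint slide_section between -0.005 and 0.005 m), for 0.2 s.
2. the plunger is pulled by the knob, clear of the hole (value of joint lock_plunger above 0.008 m and contact force between the fingers and lock_knob above 1 N), for 0.1 s.
At the end, for the whole second after the job is handed in: the leaf is turned over (joint over 3.0 rad), the section stands at the next hole (0.040 m, 4 mm either way) with the pin home (plunger under 2 mm), and the fingers still hold the knob (over 3 N, grasp point within 30 mm of its centre) (value of joint rest_leaf above 3 rad and value of joint slide_section between 0.036 and 0.044 m and value of joint lock_plunger below 0.002 m and contact force between the fingers and lock_knob above 3 N and distance between the grasp point and knob_mid below 0.03 m); the arm keeps its last pose, push and grip.
It fails at once if the section is pushed past the next hole or away from the end block (value of joint slide_section above 0.055 m or value of joint slide_section below -0.012 m).
It fails at once if a vee block or the gear is disturbed (distance of any of v_block_1, v_block_2, spur_gear from where it was at the start of the episode above 0.02 m).
It also fails if it takes over 48 s, if anything falls off the work surface, if the arm or the gripper's body presses on something with over 40 N, if the wrist force passes 120 N, or if a joint passes its speed limit or range.

## Working session

There is one attempt and no reset: what is moved stays moved. The work goes in short steps, Python scripts to look and compute and a tool call to move; the robot and the scene stay as the last step left them, time stands still between calls to the robot, and variables do not carry over. Pictures are saved under pics/ and viewed, and the job is handed in when it is done.

Besides the shell and the picture viewer there is one more tool, called after ">>>" by a JSON object that holds its "method" and its "body". jog_arm: Moves the arm, as the interface text tells. Its arguments: {"type":"object","properties":{"offset":{"type":"array","items":{"type":"array","items":{"type":"number"}}},"delta_rot":{"type":"array","items":{"type":"array","items":{"type":"number"}}},"jaw":{"type":"array","items":{"type":"number"}},"newtons":{"type":"number"}},"required":["offset","delta_rot","jaw"]}

```bash
ls; mkdir -p pics
python3 - <<'E'
from bench import monitor,cams,r
import cv2,numpy as np
s=monitor.sense();print(s)
for n in("scene","top"):
    p,d=cams.snapshot(n);cv2.imwrite(f"pics/{n}0.png",p[:,:,::-1]);np.save(f"pics/{n}0.npy",d)
    m=cams.camera_model(n);print(n,m)
    print((d>0).mean())
E
```

```text
pics
{'time': 0.0, 'joint_pos': array([-7.02106113e+01,  7.51614632e+00,  8.53297076e+01, -4.38193337e-04,
        8.72620219e+01, -4.89293212e+00]), 'qd': array([-0.0075632 ,  0.05149625, -0.03578892,  0.04114789,  0.00412115,
       -0.04756749]), 'joint_efforts': array([-1.22773698e-03, -5.69415987e+01, -5.00545800e+01, -4.81804564e-04,
        1.51546713e-02,  4.67980180e-05]), 'tool_pos': array([ 250.38171826, -544.64744709,  230.22951163]), 'tcp_rot': array([-1.79991235e+02,  1.07520022e-01, -6.53176496e+01]), 'ft_force': array([-0.64379546,  0.3154044 ,  0.57451013]), 'wrist_torque': array([-0.00313285,  0.03194169,  0.01395028]), 'finger_gap': 85.7865716745846}
scene {'K': array([[389.64471581,   0.        , 325.49422666],
       [  0.        , 389.64471581, 209.90189308],
       [  0.        ,   0.        ,   1.        ]]), 'camera_from_world': array([[-8.69942293e-01, -4.93075882e-01, -8.75109641e-03,
         5.74563402e+02],
       [-2.74056470e-01,  4.98123075e-01, -8.22658163e-01,
         2.25129488e+02],
       [ 4.09992023e-01, -7.13266834e-01, -5.68468966e-01,
         6.64746021e+02],
       [ 0.00000000e+00,  0.00000000e+00,  0.00000000e+00,
         1.00000000e+00]])}
0.99618359375
top {'K': array([[470.25539475,   0.        , 319.60588949],
       [  0.        , 470.25539475, 196.32209539],
       [  0.        ,   0.        ,   1.        ]]), 'camera_from_world': array([[-7.64904946e-03, -9.99590457e-01, -2.75755250e-02,
         5.11092780e+01],
       [-9.95780832e-01,  1.01358700e-02, -9.12019667e-02,
         6.49987069e+02],
       [ 9.14441175e-02,  2.67615709e-02, -9.95450547e-01,
         1.02849275e+03],
       [ 0.00000000e+00,  0.00000000e+00,  0.00000000e+00,
         1.00000000e+00]])}
0.99584375
```

View pics/scene0.png

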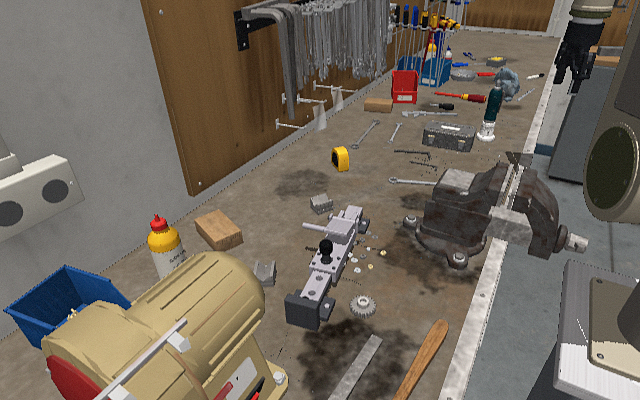

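View pics/top0.png

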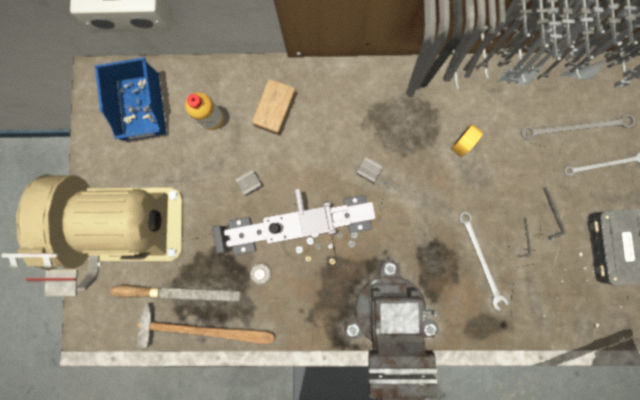

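```bash
cat > h.py <<'E'
import numpy as np,cv2
from bench import monitor,cams,r
def cloud(d,m):
    K=m["K"];T=np.linalg.inv(m["camera_from_world"])
    v,u=np.mgrid[:d.shape[0],:d.shape[1]]
    P=np.stack([(u-K[0,2])/K[0,0]*d,(v-K[1,2])/K[1,1]*d,d],-1)
    return P@T[:3,:3].T+T[:3,3]
def ray(uv,m,z):
    K=m["K"];T=np.linalg.inv(m["camera_from_world"])
    q=T[:3,:3]@np.array([(uv[0]-K[0,2])/K[0,0],(uv[1]-K[1,2])/K[1,1],1]);o=T[:3,3]
    return o+q*(z-o[2])/q[2]
E
python3 - <<'E'
from h import *
im=cv2.imread("pics/top0.png");cv2.imwrite("pics/top0z.png",cv2.resize(im[160:290,200:400],None,fx=4,fy=4,interpolation=2))
im=cv2.imread("pics/scene0.png");cv2.imwrite("pics/scene0z.png",cv2.resize(im[180:340,240:400],None,fx=3.7,fy=3.7,interpolation=2))
d=np.load("pics/top0.npy");C=cloud(d,cams.camera_model("top"))
# height map around
for v in range(186,252,4):print(v,[int(C[v,u,2]) for u in range(212,380,6)])
for uv in[(276,228),(299,200),(222,238),(370,210)]:print(uv,C[uv[1],uv[0]].round(1))
E
```

```text
186 [-1, 0, 2, 0, -2, 18, 23, 32, 16, 3, -2, 1, 1084, 1, 0, 2, 0, -2, 0, -1, 0, 0, 0, 2, 1, 0, -3, -2]
190 [-3, 0, -1, 2, 1, 25, 31, 14, -2, 1, 2, 0, 1, 2, 80, -1, 1, 0, -1, 0, 0, 0, -1, 1, -2, -1, 1, 2]
194 [0, -2, 0, -2, 0, 1, 3, -2, 0, 0, 0, 3, 6, -1, 76, 1, 2, -1, 0, -2, 3, -2, 0, -2, 0, -1, 3, 2]
198 [3, 0, 2, 0, -2, -3, 0, 1, 2, 5, 2, 1, -1, -2, 72, 0, 0, 0, 0, 0, -3, 0, -1, 13, 8, 11, 2, -3]
202 [1, 2, 1, -1, -2, 0, 1, 0, 2, -2, 1, 0, 3, 0, 0, -4, -2, 0, -1, 61, 0, -1, 12, 13, 10, 11, 0, -3]
206 [4, 1, 3, -2, -5, -2, 0, 3, 0, 1, 1, 0, 0, -1, 0, 72, 0, 1, -3, 58, 1, 1, 54, 11, 33, 36, 30, -1]
210 [0, 1, 3, 5, 0, 4, 1, 0, 1, 0, 0, 2, 0, 0, 1, 76, 69, 69, 67, 65, 54, 54, 50, 30, 33, 33, 32, -3]
214 [1, 0, 1, 2, -1, -3, 1, -3, 0, 0, 0, 0, -2, 44, 42, 72, 75, 66, 67, 62, 34, 36, 20, 36, 34, 30, 35, -1]
218 [0, 0, -1, 0, 0, 9, 16, 0, -4, 44, 44, 40, 46, 41, 40, 76, 72, 70, 67, 63, 31, 34, 34, 33, 37, 35, 31, 36]
222 [2, -1, 3, 11, 9, 16, 13, -3, 1, 45, 47, 44, 43, 46, 41, 78, 72, 70, 68, 64, 62, 53, 56, 55, 9, 9, 10, 1]
226 [2, 66, 14, 11, 10, 14, 35, 35, 36, 40, 92, 89, 45, 45, 42, 76, 70, 68, 66, 66, 65, 54, 0, 7, 12, 12, 9, 1]
230 [1, 60, 24, 34, 35, 35, 35, 33, 20, 45, 93, 91, 42, 44, 41, 74, 70, 72, 71, 65, 68, 1, 0, 11, 13, 12, 0, -1]
234 [0, 68, 33, 35, 34, 23, 39, 31, 23, 47, 44, 41, 47, 41, 42, 71, 39, 41, 3, 1, 62, 3, 2, 0, 5, -2, -2, 1]
238 [1, 58, 51, 38, 31, 21, 39, 34, 33, 32, 41, 43, 46, 40, -2, 1084, 1, 3, 0, 0, 0, 0, 0, 2, -2, 1, 0, 1]
242 [1, 60, 44, 33, 35, 32, 33, 3, 1, 0, 45, 1, 0, -1, 2, -7, 3, 3, -1, -1, 2, -1, -2, -1, -1, 0, 0, -1]
246 [0, 61, 53, 0, 13, 15, 16, 5, 3, 0, -2, 2, -1, -2, -3, 0, 0, 0, -2, -1, 4, 0, -2, 3, 2, -1, 1, 2]
250 [0, 62, 57, 0, 11, 18, 13, 10, 0, 1, 0, 1, 0, 3, 0, 1, -2, 0, 1, 3, -1, 0, 1, 0, 0, 0, 0, 1]
(276, 228) [578.5 136.5  90.7]
(299, 200) [638.5  88.4  79.1]
(222, 238) [558.5 258.9  57.9]
(370, 210) [618.3 -67.1  33.5]
```

View pics/top0z.png

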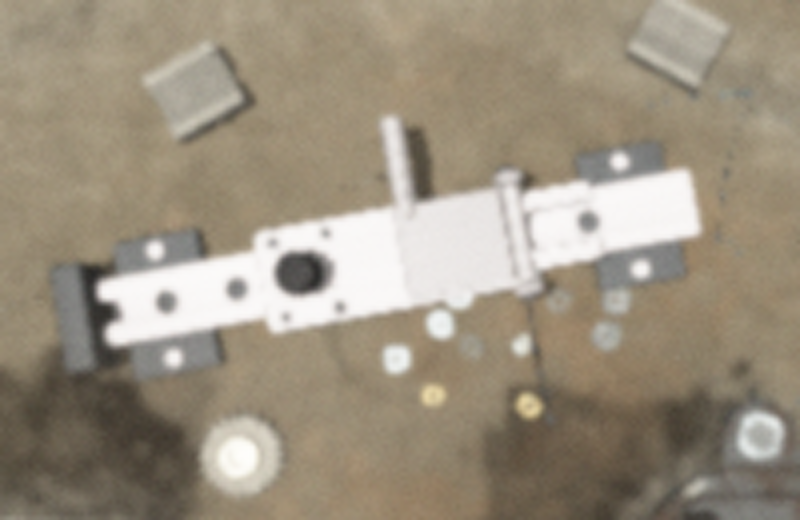

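View pics/scene0z.png

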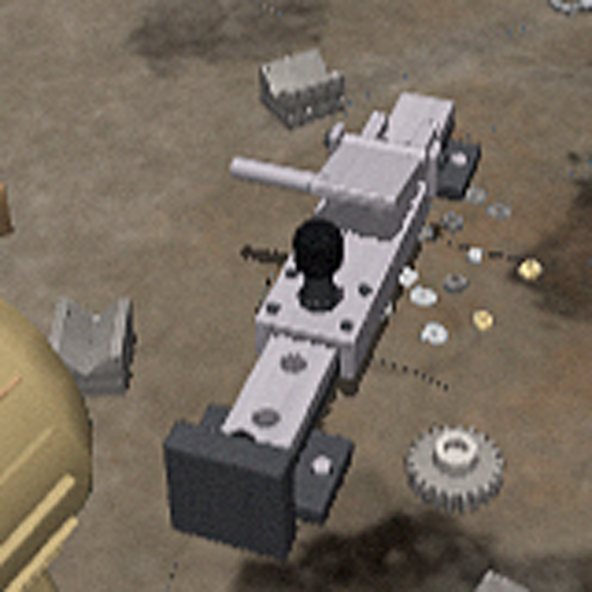

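Run:
```python
from h import *
m=cams.camera_model("top");s=cams.camera_model("scene")
off=lambda u,v,n=4:(200+(u+.5)/n-.5,160+(v+.5)/n-.5)
H=[ray(off(*p),m,34)for p in[(166,302),(237,289),(588,222)]]
for h in H:print("hole",h.round(1))
dr=H[2]-H[0];dr/=np.linalg.norm(dr);print("rail x dir",dr,np.degrees(np.arctan2(dr[1],dr[0])))
print(np.linalg.norm(H[1]-H[0]),np.linalg.norm(H[2]-H[1]))
print("knobtop",ray(off(298,272),m,92))
offs=lambda u,v:(240+(u+.5)/3.7-.5,180+(v+.5)/3.7-.5)
print("scene: knobmid",ray(offs(318,248),s,79))
for p in[(293,362),(266,416)]:print("hole s",ray(offs(*p),s,34))
print("bar end top",ray(off(391,118),m,72),ray(off(405,210),m,72),"scene",ray(offs(235,165),s,70),ray(offs(312,183),s,70))
print("hinge",ray(off(508,172),m,60),ray(off(530,290),m,60), "scene",ray(offs(337,134),s,60))
C=cloud(np.load("pics/top0.npy"),m)
# bar points
sel=(C[:,:,2]>50)&(C[:,:,2]<100);sel[:,:290]=0;sel[:,309:]=0;sel[:184]=0;sel[213:]=0
B=C[sel];print(len(B),B.mean(0),B[:,0].min(),B[:,0].max(),B[:,2].mean())
# leaf face: rail-frame fit
o=H[1]
yd=np.array([-dr[1],dr[0],0])
g=C[205:240,300:330].reshape(-1,3);g=g[g[:,2]>55];a=(g-o)@dr
A=np.c_[a,np.ones(len(a))];print("leaf slope",np.linalg.lstsq(A,g[:,2],rcond=None)[0])
```

```text
hole [564.7 221.5  34. ]
hole [571.6 181.7  34. ]
hole [607.3 -14.8  34. ]
rail x dir [ 0.17751692 -0.98411775  0.        ] -79.77483954300045
40.43969883735569 199.71917612440458
knobtop [579.32030299 140.29885578  92.        ]
scene: knobmid [579.66031336 140.81461644  79.        ]
hole s [572.48169243 180.70145928  34.        ]
hole s [565.10670419 219.99001481  34.        ]
bar end top [662.76159677  92.30680034  72.        ] [612.75320405  84.90540161  72.        ] scene [663.53514485  90.18130255  70.        ] [616.12483679  83.51604007  70.        ]
hinge [633.71377992  29.28281287  60.        ] [569.34139335  17.91796065  60.        ] scene [633.61433885  22.53728455  60.        ]
143 [635.32607191  87.58587194  74.88722109] 612.6349874899921 662.7991308120008 74.88722108821557
leaf slope [ 0.39295899 26.22284026]
```

```bash
cat >> h.py <<'E'
from scipy.spatial.transform import Rotation as Ro
def off(target,yaw=-79.8):
    s=monitor.sense();R=Ro.from_euler('xyz',s["tcp_rot"],degrees=True).as_matrix()
    Rt=Ro.from_euler('xyz',[180,0,yaw],degrees=True).as_matrix()
    w=Ro.from_matrix(R.T@Rt).as_rotvec(degrees=True)
    print("t",s["time"],"tcp",s["tool_pos"].round(1),s["tcp_rot"].round(1),"F",s["ft_force"].round(1),"gap",s["finger_gap"].round(1))
    print("tool-frame shift",(R.T@(np.array(target)-s["tool_pos"])).round(1),"turn",w.round(2))
E
python3 - <<'E'
from h import *
off([643.4,89.3,150])
C=cloud(np.load("pics/top0.npy"),cams.camera_model("top"));
a=np.array([250,-545]);b=np.array([643,89]);L=np.linalg.norm(b-a);n=(b-a)/L
P=C.reshape(-1,3);q=P[:,:2]-a;t=q@n;w=abs(q@np.array([-n[1],n[0]]))
for k in range(0,760,50):
    g=P[(w<110)&(t>k)&(t<k+50)&(P[:,2]<600)];print(k,len(g),g[:,2].max().round() if len(g) else None)
E
```

```text
Traceback (most recent call last):
  File "h.py", line 17, in off
    print("t",s["time"],"tcp",s["tool_pos"].round(1),s["tcp_rot"].round(1),"F",s["ft_force"].round(1),"gap",s["finger_gap"].round(1))
                                                                                                            ^^^^^^^^^^^^^^^^^^^^^
AttributeError: 'float' object has no attribute 'round'
```

```bash
sed -i 's/s\["finger_gap"\].round(1)/round(s["finger_gap"],1)/' h.py
python3 - <<'E'
from h import *
off([643.4,89.3,150])
C=cloud(np.load("pics/top0.npy"),cams.camera_model("top"));
a=np.array([250,-545]);b=np.array([643,89]);L=np.linalg.norm(b-a);n=(b-a)/L
P=C.reshape(-1,3);q=P[:,:2]-a;t=q@n;w=abs(q@np.array([-n[1],n[0]]))
for k in range(0,760,50):
    g=P[(w<110)&(t>k)&(t<k+50)&(P[:,2]<600)];print(k,len(g),g[:,2].max().round() if len(g) else None)
E
```

```text
t 0.1 tcp [ 250.4 -544.7  230.3] [-1.80e+02  1.00e-01 -6.53e+01] F [-0.2 -1.   0.4] gap 85.1
tool-frame shift [-411.8 -621.9   81.1] turn [1.000e-02 9.000e-02 1.449e+01]
0 1050 20.0
50 1368 6.0
100 1678 6.0
150 1989 7.0
200 2216 10.0
250 2235 11.0
300 2175 29.0
350 1963 156.0
400 2227 160.0
450 2487 161.0
500 2293 150.0
550 2084 39.0
600 2105 74.0
650 2109 81.0
700 2100 95.0
750 1937 97.0
```

>>> {"method": "jog_arm", "body": {"offset": [[0, 0, -15], [0, 0, -15], [0, 0, 0]], "delta_rot": [[0, 0, 7.2], [0, 0, 7.2], [0, 0, 0]], "jaw": [50, 50, 50], "newtons": 30}}

```text
time: 0.4
tool_pos: [250.0, -543.5, 258.4]
tcp_rot: [179.9, 0.4, -80.2]
ft_force: [-0.3, -0.8, 0.8]
finger_gap: 44.2
```

```bash
python3 -c "
from h import *
off([643.4,89.3,150])"
```

```text
t 0.4 tcp [ 250.  -543.5  258.4] [179.9   0.4 -80.2] F [-0.3 -0.8  0.8] gap 44.2
tool-frame shift [-555.4 -496.   111.5] turn [ 0.07  0.38 -0.36]
```

>>> {"method": "jog_arm", "body": {"offset": [[-30, -27, 0], [-30, -27, 0], [-30, -27, 0], [-30, -27, 0], [-30, -27, 0], [-30, -27, 0], [-30, -27, 0], [-30, -27, 0], [-30, -27, 0], [-30, -27, 0], [-30, -27, 0], [-30, -27, 0], [-30, -27, 0], [-30, -27, 0], [-30, -27, 0], [-30, -27, 0], [-30, -27, 0], [0, 0, 0]], "delta_rot": [[0, 0, 0], [0, 0, 0], [0, 0, 0], [0, 0, 0], [0, 0, 0], [0, 0, 0], [0, 0, 0], [0, 0, 0], [0, 0, 0], [0, 0, 0], [0, 0, 0], [0, 0, 0], [0, 0, 0], [0, 0, 0], [0, 0, 0], [0, 0, 0], [0, 0, 0], [0, 0, 0]], "jaw": [50, 50, 50, 50, 50, 50, 50, 50, 50, 50, 50, 50, 50, 50, 50, 50, 50, 50]}}

```text
time: 2.2
tool_pos: [602.6, 74.9, 240.9]
tcp_rot: [179.2, 1.1, -76.2]
ft_force: [0.7, -1.4, -0.5]
finger_gap: 43.0
```

```bash
python3 -c "
from h import *
off([643.4,89.3,150])"
```

```text
t 2.2 tcp [602.6  74.9 240.9] [179.2   1.1 -76.2] F [ 0.7 -1.4 -0.5] gap 43.0
tool-frame shift [ -2.5 -44.3  90.3] turn [0.82 1.08 3.63]
```

>>> {"method": "jog_arm", "body": {"offset": [[-2, -22, 20], [0, -20, 25], [0, 0, 25], [0, 0, 0], [0, 0, 0]], "delta_rot": [[0.8, 1.1, 3.6], [0, 0, 0], [0, 0, 0], [0, 0, 0], [0, 0, 0]], "jaw": [50, 50, 50, 50, 50]}}

```text
time: 2.7
tool_pos: [642.6, 86.9, 164.6]
tcp_rot: [179.8, -0.1, -78.8]
ft_force: [0.4, -0.4, 1.0]
finger_gap: 42.6
```

```bash
python3 -c "
from h import *
off([643.4,89.3,51])
p,d=cams.snapshot('wrist');cv2.imwrite('pics/w1.png',p[:,:,::-1])
p,d=cams.snapshot('scene');cv2.imwrite('pics/s1.png',cv2.resize(p[150:350,200:440,::-1],None,fx=3,fy=3))"
```

```text
t 2.7 tcp [642.6  86.9 164.6] [ 1.798e+02 -1.000e-01 -7.880e+01] F [ 0.4 -0.4  1. ] gap 42.6
tool-frame shift [ -2.4  -1.7 113.6] turn [ 0.23 -0.09  0.98]
```

View pics/w1.png

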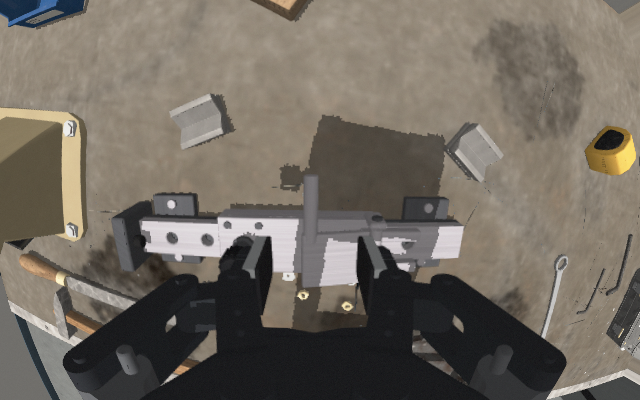

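View pics/s1.png

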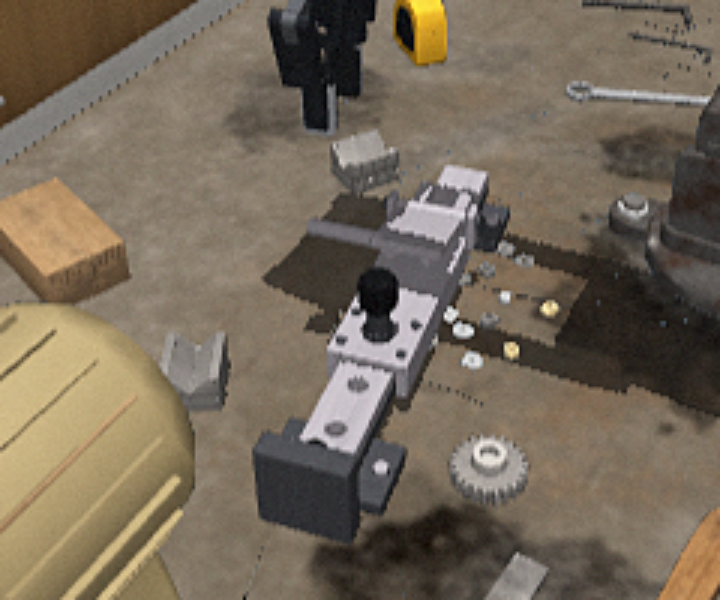

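The wrist view shows the bar (col 312, rows 175–240) between the fingers (cols 265 and 365). Now I'll move down onto it.

>>> {"method": "jog_arm", "body": {"offset": [[-2, -2, 30], [0, 0, 30], [0, 0, 30], [0, 0, 10], [0, 0, 0]], "delta_rot": [[0.2, 0, 1.0], [0, 0, 0], [0, 0, 0], [0, 0, 0], [0, 0, 0]], "jaw": [50, 50, 50, 50, 50]}}

```text
time: 3.3
tool_pos: [650.7, 87.9, 74.3]
tcp_rot: [-179.0, -0.2, -79.8]
ft_force: [0.2, 0.0, 0.2]
finger_gap: 42.9
```

```bash
python3 -c "
from h import *
off([643.4,89.3,51])"
```

```text
t 3.3 tcp [650.7  87.9  74.3] [-179.    -0.2  -79.8] F [0.2 0.  0.2] gap 42.9
tool-frame shift [-2.8  7.4 23.1] turn [-0.98 -0.22 -0.04]
```

>>> {"method": "jog_arm", "body": {"offset": [[-2, 7, 13], [0, 0, 10], [0, 0, 2], [0, 0, 0]], "delta_rot": [[-1.0, -0.2, 0], [0, 0, 0], [0, 0, 0], [0, 0, 0]], "jaw": [50, 50, 50, 50]}}

```text
time: 3.7
tool_pos: [646.5, 88.6, 53.1]
tcp_rot: [-179.7, -0.1, -79.8]
ft_force: [-0.3, -0.5, 0.1]
finger_gap: 42.5
```

```bash
python3 -c "
from h import *
off([643.4,89.3,51])
p,d=cams.snapshot('wrist');cv2.imwrite('pics/w2.png',p[:,:,::-1])"
```

```text
t 3.7 tcp [646.5  88.6  53.1] [-1.797e+02 -1.000e-01 -7.980e+01] F [-0.3 -0.5  0.1] gap 42.5
tool-frame shift [-1.2  2.9  2.1] turn [-0.31 -0.05 -0.03]
```

View pics/w2.png

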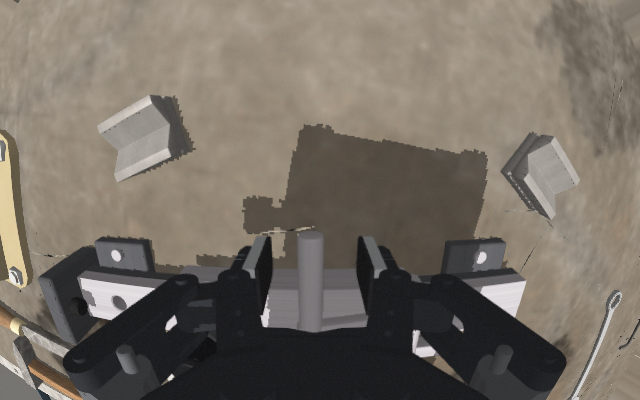

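The bar lies between the pads at cols 298–324. Now I'll close on it.

>>> {"method": "jog_arm", "body": {"offset": [[-1, 2, 2], [0, 0, 0], [0, 0, 0], [0, 0, 0], [0, 0, 0], [0, 0, 0]], "delta_rot": [[-0.3, 0, 0], [0, 0, 0], [0, 0, 0], [0, 0, 0], [0, 0, 0], [0, 0, 0]], "jaw": [50, 0, 0, 0, 0, 0], "newtons": 25}}

```text
time: 4.35
tool_pos: [645.2, 89.5, 52.6]
tcp_rot: [-179.9, -0.1, -79.8]
ft_force: [0.5, 0.4, 0.3]
finger_gap: 11.2
```

```bash
python3 -c "
from h import *
off([643.4,89.3,51])
p,d=cams.snapshot('wrist');cv2.imwrite('pics/w3.png',p[:,:,::-1])"
```

```text
t 4.35 tcp [645.2  89.5  52.6] [-1.799e+02 -1.000e-01 -7.980e+01] F [0.5 0.4 0.3] gap 11.2
tool-frame shift [-0.1  1.8  1.6] turn [-0.12 -0.06 -0.02]
```

>>> {"method": "jog_arm", "body": {"offset": [[2, 0, -7], [3, 0, -7.5], [4, 0, -7], [0, 0, 0]], "delta_rot": [[0, 0, 0], [0, 0, 0], [0, 0, 0], [0, 0, 0]], "jaw": [0, 0, 0, 0]}}

```text
time: 4.8
tool_pos: [646.6, 81.7, 74.6]
tcp_rot: [-179.9, 0.1, -79.8]
ft_force: [-0.8, -0.0, -1.5]
finger_gap: 10.6
```

```bash
cat >> h.py <<'E'
d=np.array([.1775,-.984,0]);e=np.array([.984,.1775,0]);P0=np.array([645.2,89.5,52.6])
def arc(th0=9.5):
    s=monitor.sense();q=s["tool_pos"]-P0
    x=-58*np.cos(np.radians(th0))+q@d;z=58*np.sin(np.radians(th0))+q[2]
    print("t",s["time"],"x,z",round(x,1),round(z,1),"side",round(q@e,1),"r",round(np.hypot(x,z),1),"ang",round(np.degrees(np.arctan2(z,-x)),1),s["tcp_rot"].round(1),"F",s["ft_force"].round(1),"gap",round(s["finger_gap"],1))
E
python3 -c "
from h import *
arc()
p,d=cams.snapshot('wrist');cv2.imwrite('pics/w4.png',p[:,:,::-1])
p,d=cams.snapshot('scene');cv2.imwrite('pics/s4.png',cv2.resize(p[150:350,200:440,::-1],None,fx=3,fy=3))"
```

```text
t 4.8 x,z -49.3 31.6 side -0.0 r 58.6 ang 32.7 [-1.799e+02  1.000e-01 -7.980e+01] F [-0.8 -0.  -1.5] gap 10.6
```

View pics/s4.png

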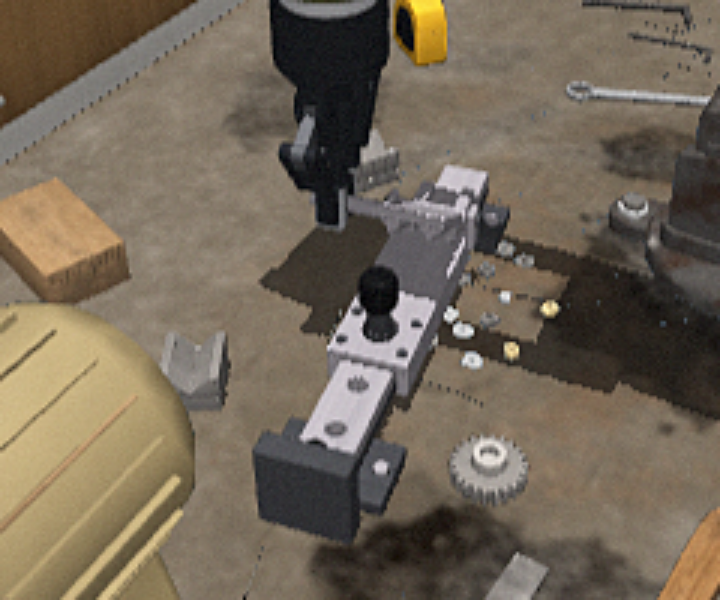

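>>> {"method": "jog_arm", "body": {"offset": [[8, 0, -9.2], [9.4, 0, -7.6], [10.8, 0, -5.5], [11.7, 0, -3.2], [0, 0, 0]], "delta_rot": [[0, 0, 0], [0, 0, 0], [0, 0, 0], [0, 0, 0], [0, 0, 0]], "jaw": [0, 0, 0, 0, 0]}}

```text
time: 5.4
tool_pos: [652.8, 49.7, 103.4]
tcp_rot: [-179.8, 0.7, -79.5]
ft_force: [-1.1, -1.7, -3.4]
finger_gap: 10.8
```

```bash
python3 -c "
from h import *
arc()"
```

```text
t 5.4 x,z -16.7 60.4 side 0.4 r 62.6 ang 74.5 [-179.8    0.7  -79.5] F [-1.1 -1.7 -3.4] gap 10.8
```

>>> {"method": "jog_arm", "body": {"offset": [[12, 0, 0], [13, 0, 1], [13, 0, 3], [0, 0, 0]], "delta_rot": [[0, -0.6, 0], [0, 0, 0], [0, 0, 0], [0, 0, 0]], "jaw": [0, 0, 0, 0]}}

```text
time: 5.8
tool_pos: [660.1, 13.7, 101.8]
tcp_rot: [-179.7, 1.5, -79.4]
ft_force: [-0.0, 1.2, -0.6]
finger_gap: 10.9
```

```bash
python3 -c "
from h import *
arc()
p,d=cams.snapshot('wrist');cv2.imwrite('pics/w5.png',p[:,:,::-1])
p,d=cams.snapshot('scene');cv2.imwrite('pics/s5.png',cv2.resize(p[150:350,200:440,::-1],None,fx=3,fy=3))"
```

```text
t 5.8 x,z 20.0 58.8 side 1.2 r 62.1 ang 108.8 [-179.7    1.5  -79.4] F [-0.   1.2 -0.6] gap 10.9
```

View pics/s5.png

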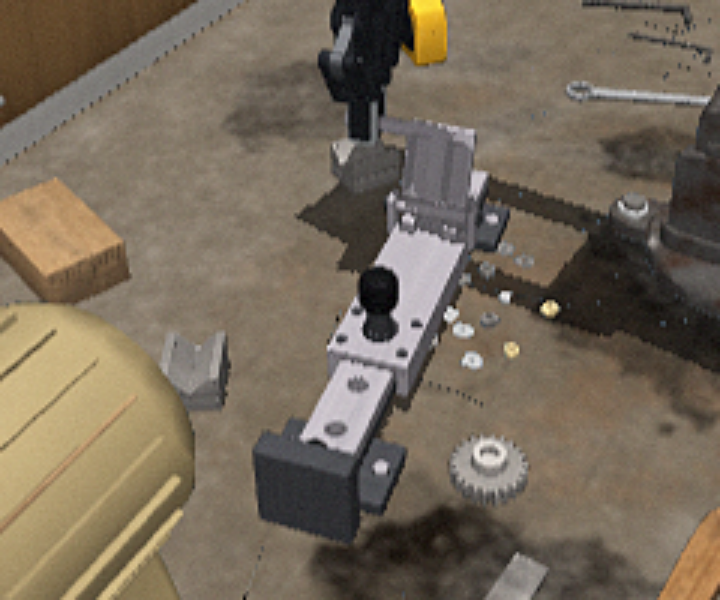

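View pics/w5.png

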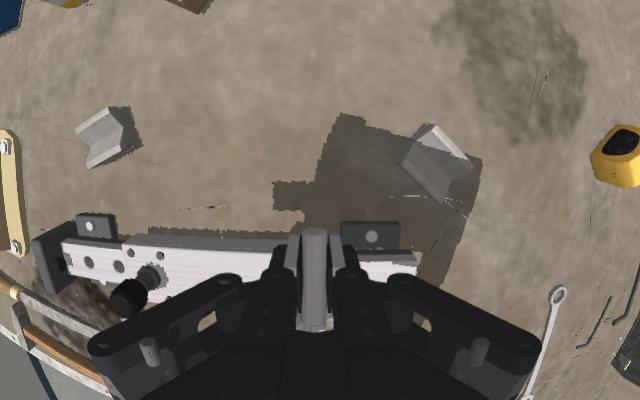

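>>> {"method": "jog_arm", "body": {"offset": [[9, -0.5, 5], [9.8, -0.5, 7.1], [8.1, 0, 9], [0, 0, 0]], "delta_rot": [[0, -0.7, 0], [0, 0, 0], [0, 0, 0], [0, 0, 0]], "jaw": [0, 0, 0, 0]}}

```text
time: 6.3
tool_pos: [664.7, -10.6, 80.9]
tcp_rot: [-179.9, 2.2, -79.3]
ft_force: [1.5, -0.9, -0.5]
finger_gap: 10.5
```

```bash
python3 -c "
from h import *
arc()"
```

```text
t 6.3 x,z 44.8 37.8 side 1.5 r 58.6 ang 139.8 [-179.9    2.2  -79.3] F [ 1.5 -0.9 -0.5] gap 10.5
```

>>> {"method": "jog_arm", "body": {"offset": [[6.4, 0, 10.5], [4.5, 0, 11], [2, 0, 10], [0, 0, 0]], "delta_rot": [[0, 1.0, 0], [0, 1.0, 0], [0, 0, 0], [0, 0, 0]], "jaw": [0, 0, 0, 0]}}

```text
time: 6.7
tool_pos: [667.1, -22.7, 48.7]
tcp_rot: [-179.9, 0.0, -79.2]
ft_force: [1.1, -1.8, -1.3]
finger_gap: 11.1
```

```bash
python3 -c "
from h import *
arc()"
```

```text
t 6.7 x,z 57.0 5.6 side 1.6 r 57.3 ang 174.4 [-179.9    0.   -79.2] F [ 1.1 -1.8 -1.3] gap 11.1
```

Almost flat. I'll press down gently until it stops.

>>> {"method": "jog_arm", "body": {"offset": [[0.5, 0, 5], [0, 0, 3], [0, 0, 0]], "delta_rot": [[0, 0, 0], [0, 0, 0], [0, 0, 0]], "jaw": [0, 0, 0]}}

```text
time: 7.0
tool_pos: [667.3, -23.0, 40.8]
tcp_rot: [-179.9, 0.0, -79.2]
ft_force: [-2.5, -1.9, 3.5]
finger_gap: 10.6
```

```bash
python3 -c "
from h import *
arc()
p,d=cams.snapshot('wrist');cv2.imwrite('pics/w6.png',p[:,:,::-1])
p,d=cams.snapshot('scene');cv2.imwrite('pics/s6.png',cv2.resize(p[150:350,200:440,::-1],None,fx=3,fy=3))"
```

```text
t 7.0 x,z 57.4 -2.3 side 1.8 r 57.4 ang -177.7 [-179.9    0.   -79.2] F [-2.5 -1.9  3.5] gap 10.6
```

View pics/s6.png

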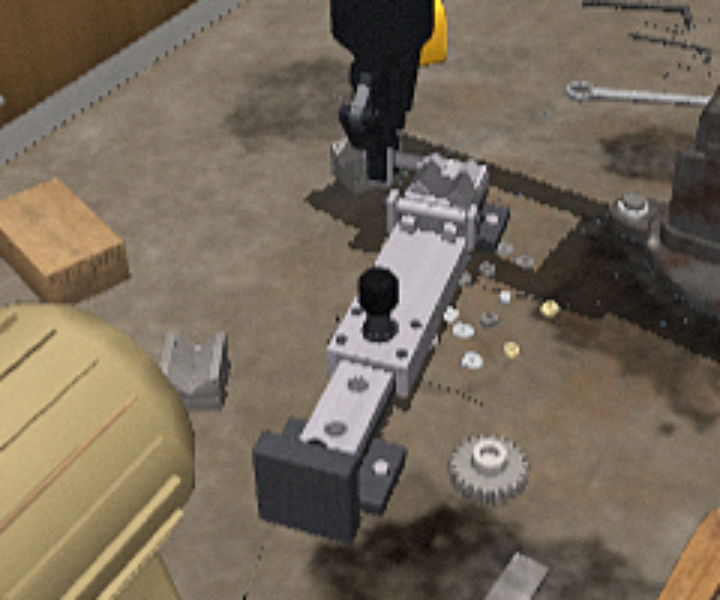

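View pics/w6.png

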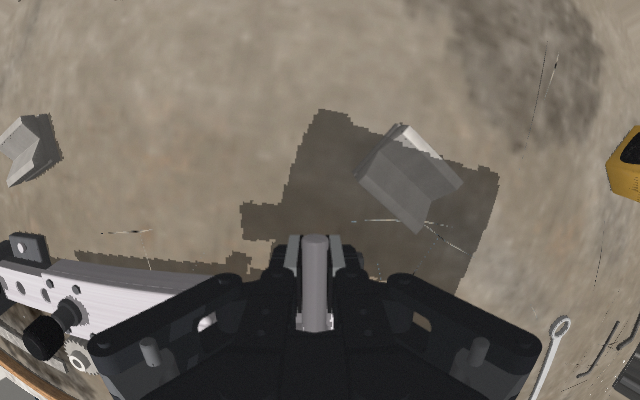

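>>> {"method": "jog_arm", "body": {"offset": [[0, 0, 3], [0, 0, 1], [0, 0, 0]], "delta_rot": [[0, 0, 0], [0, 0, 0], [0, 0, 0]], "jaw": [0, 0, 0]}}

```text
time: 7.4
tool_pos: [667.4, -23.0, 40.7]
tcp_rot: [-179.9, -0.0, -79.2]
ft_force: [-1.3, -2.8, -1.9]
finger_gap: 10.5
```

```bash
python3 -c "
from h import *
arc()"
```

```text
t 7.4 x,z 57.4 -2.3 side 1.8 r 57.5 ang -177.7 [-179.9   -0.   -79.2] F [-1.3 -2.8 -1.9] gap 10.5
```

>>> {"method": "jog_arm", "body": {"offset": [[0, 0, 0], [0, 0, 0], [0, 0, 0], [0, 0, -15], [0, 0, -40], [0, 0, -40], [0, 0, 0]], "delta_rot": [[0, 0, 0], [0, 0, 0], [0, 0, 0], [0, 0, 0], [0, 0, 0], [0, 0, 0], [0, 0, 0]], "jaw": [40, 40, 40, 40, 50, 60, 60]}}

```text
time: 8.1
tool_pos: [666.3, -21.5, 138.6]
tcp_rot: [180.0, 0.1, -79.2]
ft_force: [0.9, -0.2, 0.0]
finger_gap: 51.4
```

```bash
python3 -c "
from h import *
off([579.2,141,130])
s=cams.camera_model('scene')
p,d=cams.snapshot('scene');cv2.imwrite('pics/s7.png',cv2.resize(p[150:350,200:440,::-1],None,fx=3,fy=3))
p,d=cams.snapshot('top');cv2.imwrite('pics/t7.png',cv2.resize(p[160:290,200:400,::-1],None,fx=4,fy=4))"
```

```text
t 8.1 tcp [666.3 -21.5 138.6] [ 1.80e+02  1.00e-01 -7.92e+01] F [ 0.9 -0.2  0. ] gap 51.4
tool-frame shift [-176.    55.     9.1] turn [0.01 0.13 0.65]
```

View pics/s7.png

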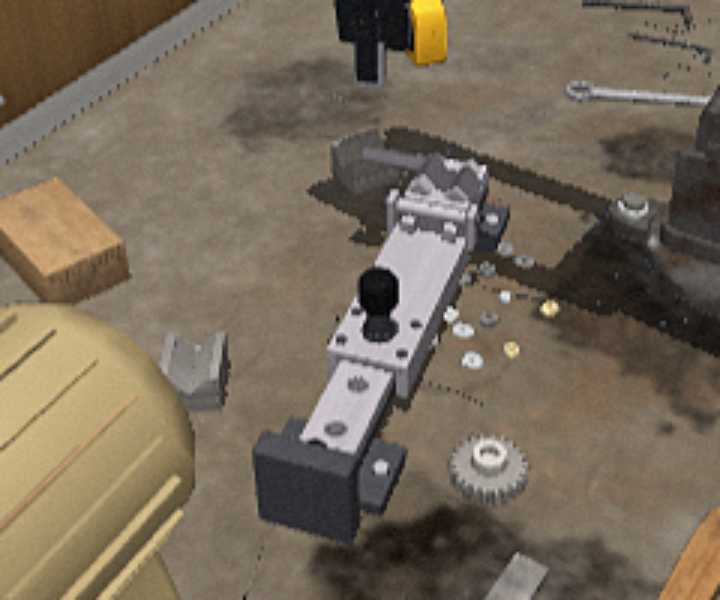

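View pics/t7.png

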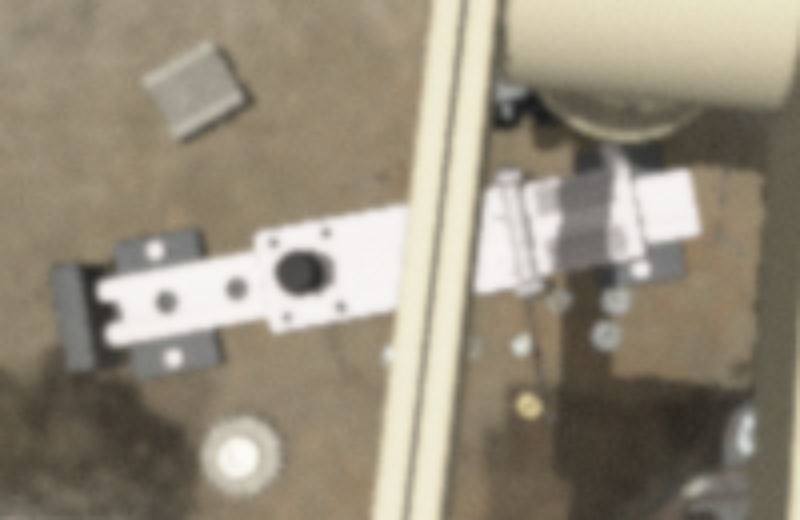

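The leaf lies flat with its vee up, and the knob and blocks haven't moved. Next I'll go to a point above the knob.

>>> {"method": "jog_arm", "body": {"offset": [[-30, 9, 0], [-35, 11, 0], [-35, 11, 0], [-35, 11, 0], [-25, 8, 0], [0, 0, 0]], "delta_rot": [[0, 0, 0.6], [0, 0, 0], [0, 0, 0], [0, 0, 0], [0, 0, 0], [0, 0, 0]], "jaw": [60, 60, 60, 60, 60, 60]}}

```text
time: 8.8
tool_pos: [578.7, 130.7, 127.2]
tcp_rot: [179.0, 0.3, -80.0]
ft_force: [0.8, -0.2, -0.1]
finger_gap: 51.0
```

```bash
python3 -c "
from h import *
off([579.2,141,62])"
```

```text
t 8.8 tcp [578.7 130.7 127.2] [179.    0.3 -80. ] F [ 0.8 -0.2 -0.1] gap 51.0
tool-frame shift [-9.7 -3.5 65.2] turn [ 1.    0.33 -0.17]
```

>>> {"method": "jog_arm", "body": {"offset": [[-9, -3.5, 0], [0, 0, 20], [0, 0, 15], [0, 0, 0]], "delta_rot": [[1.0, 0.3, 0], [0, 0, 0], [0, 0, 0], [0, 0, 0]], "jaw": [60, 60, 60, 60]}}

```text
time: 9.2
tool_pos: [580.4, 140.3, 88.9]
tcp_rot: [-180.0, -0.0, -80.0]
ft_force: [-0.2, -0.6, -0.7]
finger_gap: 51.5
```

```bash
python3 -c "
from h import *
off([579.2,141,62])
p,d=cams.snapshot('wrist');cv2.imwrite('pics/w8.png',p[:,:,::-1])
p,d=cams.snapshot('scene');cv2.imwrite('pics/s8.png',cv2.resize(p[150:350,200:440,::-1],None,fx=3,fy=3))"
```

```text
t 9.2 tcp [580.4 140.3  88.9] [-180.   -0.  -80.] F [-0.2 -0.6 -0.7] gap 51.5
tool-frame shift [-0.9  1.1 26.9] turn [-0.02 -0.04 -0.18]
```

View pics/w8.png

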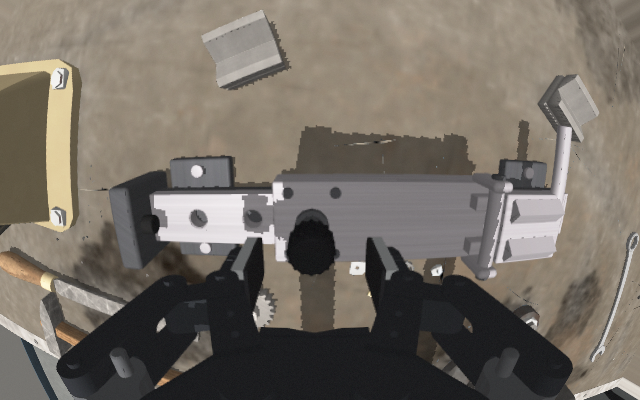

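View pics/s8.png

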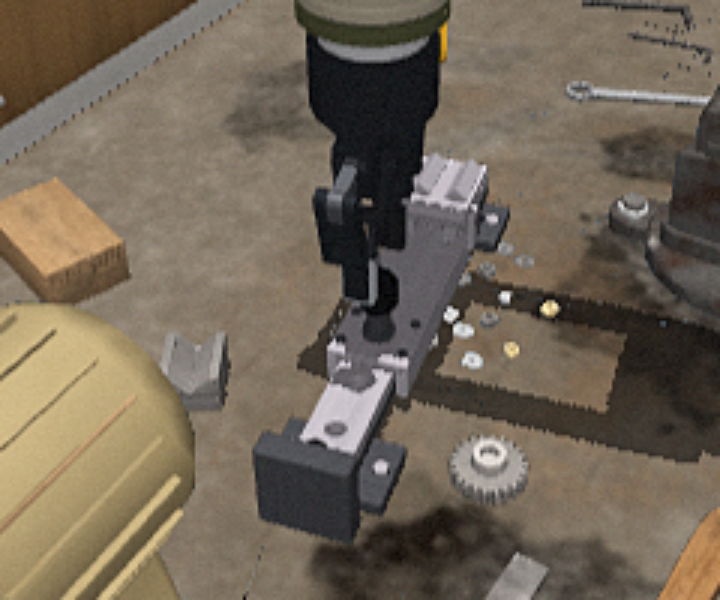

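The knob (col 311, row 247) is midway between the fingers (cols 255 and 375). I'll go down and grip it.

>>> {"method": "jog_arm", "body": {"offset": [[-1, 1, 14], [0, 0, 11], [0, 0, 1], [0, 0, 0], [0, 0, 0], [0, 0, 0], [0, 0, 0], [0, 0, 0]], "delta_rot": [[0, 0, 0], [0, 0, 0], [0, 0, 0], [0, 0, 0], [0, 0, 0], [0, 0, 0], [0, 0, 0], [0, 0, 0]], "jaw": [60, 60, 60, 0, 0, 0, 0, 0], "newtons": 50}}

```text
time: 10.1
tool_pos: [581.8, 141.4, 64.8]
tcp_rot: [-179.7, 0.0, -80.1]
ft_force: [0.1, 0.4, -2.1]
finger_gap: 22.3
```

```bash
python3 -c "
from h import *
off([579.2,141,62])
p,d=cams.snapshot('scene');cv2.imwrite('pics/s9.png',cv2.resize(p[150:350,200:440,::-1],None,fx=3,fy=3))"
```

```text
t 10.1 tcp [581.8 141.4  64.8] [-179.7    0.   -80.1] F [ 0.1  0.4 -2.1] gap 22.3
tool-frame shift [-0.   2.6  2.7] turn [-0.3   0.03 -0.26]
```

View pics/s9.png

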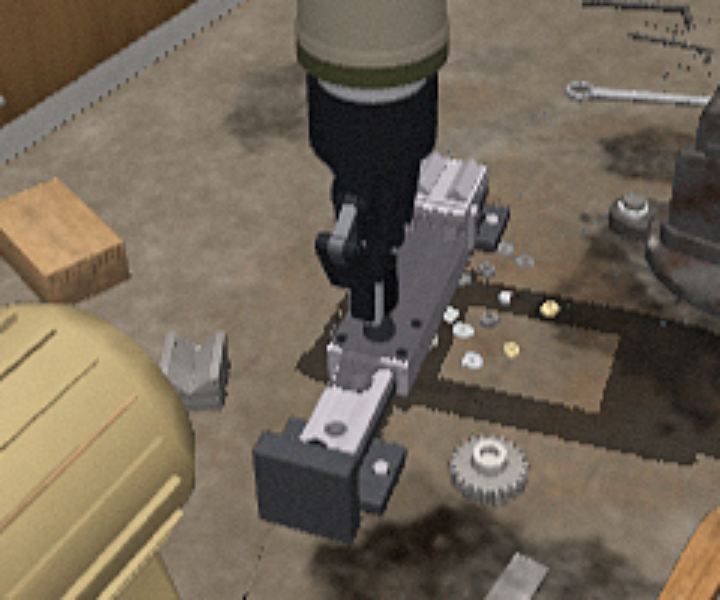

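>>> {"method": "jog_arm", "body": {"offset": [[0, 0, 0], [0, 0, -7], [0, 0, -6], [0, 0, 0], [0, 0, 0]], "delta_rot": [[0, 0, 0], [0, 0, 0], [0, 0, 0], [0, 0, 0], [0, 0, 0]], "jaw": [0, 0, 0, 0, 0], "newtons": 60}}

```text
time: 10.65
tool_pos: [581.7, 141.4, 77.2]
tcp_rot: [-179.7, 0.0, -80.1]
ft_force: [2.4, 1.2, -7.1]
finger_gap: 21.8
```

```bash
python3 -c "
from h import *
off([579.2,141,62])
p,d=cams.snapshot('scene');cv2.imwrite('pics/s10.png',cv2.resize(p[150:350,200:440,::-1],None,fx=3,fy=3))"
```

```text
t 10.65 tcp [581.7 141.4  77.2] [-179.7    0.   -80.1] F [ 2.4  1.2 -7.1] gap 21.8
tool-frame shift [-0.   2.6 15.1] turn [-0.31  0.03 -0.27]
```

View pics/s10.png

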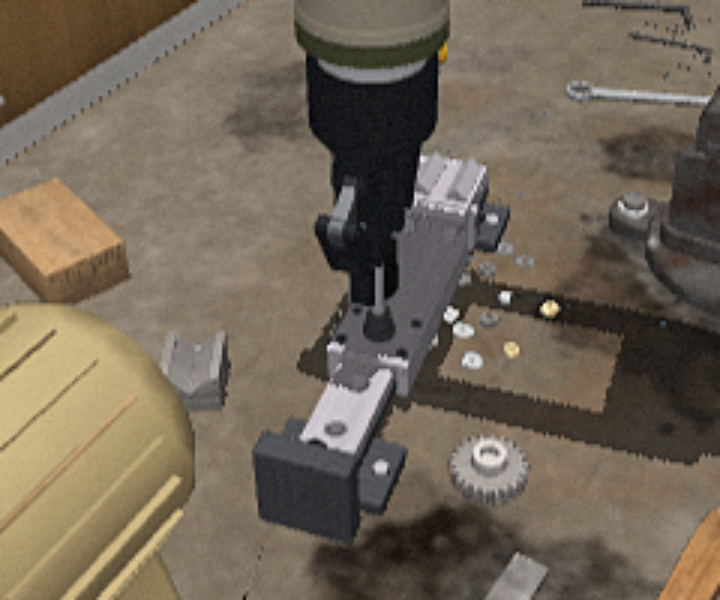

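Raised 12.4 mm with about 7 N of spring force, so the pin is out. I'll slide the first part now.

>>> {"method": "jog_arm", "body": {"offset": [[-5, 0, 0], [-6, 0, 0], [-6, 0, 0], [-6, 0, 0], [-3, 0, 0], [0, 0, 0]], "delta_rot": [[0, 0, 0], [0, 0, 0], [0, 0, 0], [0, 0, 0], [0, 0, 0], [0, 0, 0]], "jaw": [0, 0, 0, 0, 0, 0]}}

```text
time: 11.3
tool_pos: [577.0, 167.4, 76.2]
tcp_rot: [-179.7, -0.1, -80.1]
ft_force: [4.4, -2.9, -7.0]
finger_gap: 21.7
```

```bash
cat >> h.py <<'E'
def sl():
    s=monitor.sense();q=s["tool_pos"]-[581.7,141.4,64.8]
    print("slide",round(-q@d,2),"side",round(q@e,2),"up",round(q[2],2),s["tcp_rot"].round(1),s["ft_force"].round(1),round(s["finger_gap"],1),s["time"])
E
python3 -c "
from h import *
sl()"
```

```text
slide 26.46 side 0.04 up 11.42 [-1.797e+02 -1.000e-01 -8.010e+01] [ 4.4 -2.9 -7. ] 21.7 11.3
```

>>> {"method": "jog_arm", "body": {"offset": [[-4, 0, -0.5], [-4, 0, 0], [-3, 0, 0], [0, 0, 0], [0, 0, 0]], "delta_rot": [[0, 0, 0], [0, 0, 0], [0, 0, 0], [0, 0, 0], [0, 0, 0]], "jaw": [0, 0, 0, 0, 0]}}

```text
time: 11.8
tool_pos: [574.9, 179.2, 76.7]
tcp_rot: [-179.7, -0.1, -80.1]
ft_force: [3.4, -2.1, -6.3]
finger_gap: 22.1
```

```bash
python3 -c "
from h import *
sl()"
```

```text
slide 38.45 side 0.01 up 11.87 [-1.797e+02 -1.000e-01 -8.010e+01] [ 3.4 -2.1 -6.3] 22.1 11.8
```

>>> {"method": "jog_arm", "body": {"offset": [[-1.5, 0, 0], [0, 0, 0]], "delta_rot": [[0, 0, 0], [0, 0, 0]], "jaw": [0, 0]}}

```text
time: 12.0
tool_pos: [574.6, 180.8, 76.6]
tcp_rot: [-179.7, -0.1, -80.1]
ft_force: [2.4, -0.4, -6.7]
finger_gap: 21.8
```

```bash
python3 -c "
from h import *
sl()"
```

```text
slide 40.0 side -0.0 up 11.84 [-1.797e+02 -1.000e-01 -8.010e+01] [ 2.4 -0.4 -6.7] 21.8 12.0
```

Now I'll lower in small steps to feel whether the pin enters.

>>> {"method": "jog_arm", "body": {"offset": [[0, 0, 2], [0, 0, 2], [0, 0, 0]], "delta_rot": [[0, 0, 0], [0, 0, 0], [0, 0, 0]], "jaw": [0, 0, 0]}}

```text
time: 12.3
tool_pos: [574.6, 180.8, 72.4]
tcp_rot: [-179.7, -0.1, -80.1]
ft_force: [2.2, -0.6, -5.9]
finger_gap: 21.9
```

```bash
python3 -c "
from h import *
sl()"
```

```text
slide 40.04 side 0.04 up 7.58 [-1.797e+02 -1.000e-01 -8.010e+01] [ 2.2 -0.6 -5.9] 21.9 12.3
```

The pin is in: up reads 7.6 mm, below the 10 mm rest height, and the spring still pulls down. I'll lower it the rest of the way.

>>> {"method": "jog_arm", "body": {"offset": [[0, 0, 3], [0, 0, 3], [0, 0, 1.5], [0, 0, 1], [0, 0, 0]], "delta_rot": [[0, 0, 0], [0, 0, 0], [0, 0, 0], [0, 0, 0], [0, 0, 0]], "jaw": [0, 0, 0, 0, 0]}}

```text
time: 12.8
tool_pos: [574.6, 181.0, 64.9]
tcp_rot: [-179.7, -0.1, -80.1]
ft_force: [1.0, -1.0, -6.2]
finger_gap: 21.8
```

```bash
python3 -c "
from h import *
sl()
p,d=cams.snapshot('scene');cv2.imwrite('pics/s11.png',cv2.resize(p[150:350,200:440,::-1],None,fx=3,fy=3))
p,d=cams.snapshot('wrist');cv2.imwrite('pics/w11.png',p[:,:,::-1])"
```

```text
slide 40.21 side 0.04 up 0.06 [-1.797e+02 -1.000e-01 -8.010e+01] [ 1.  -1.  -6.2] 21.8 12.8
```

View pics/s11.png

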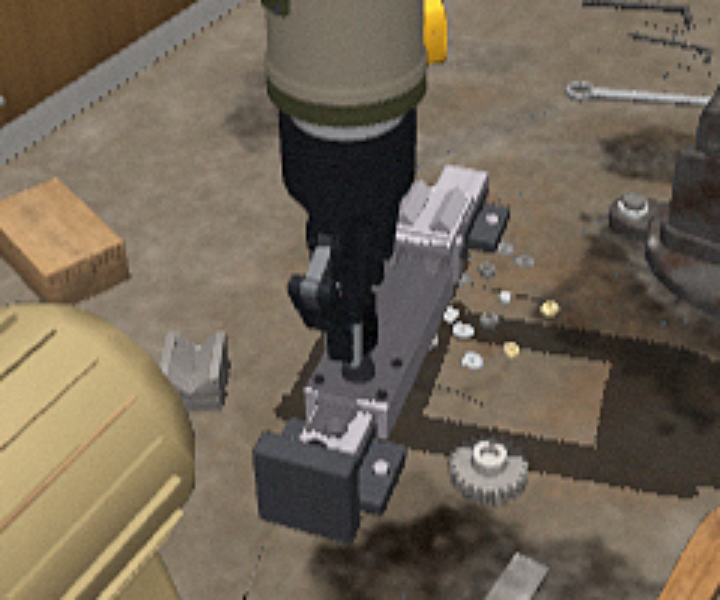

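View pics/w11.png

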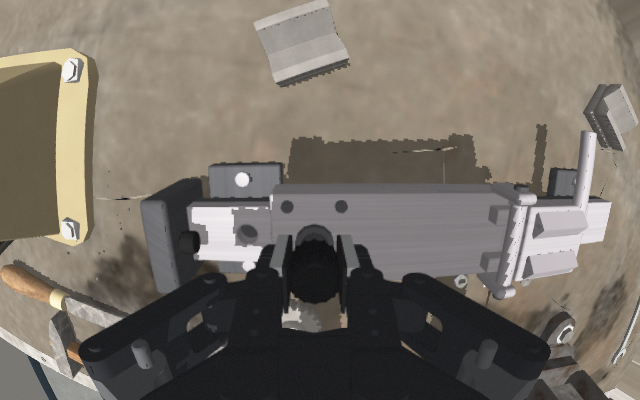

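The force still reads -6 N, so the pin isn't bottomed yet. I'll lower further.

>>> {"method": "jog_arm", "body": {"offset": [[0, 0, 1], [0, 0, 1], [0, 0, 0]], "delta_rot": [[0, 0, 0], [0, 0, 0], [0, 0, 0]], "jaw": [0, 0, 0]}}

```text
time: 13.2
tool_pos: [574.6, 181.0, 64.8]
tcp_rot: [-179.7, -0.1, -80.1]
ft_force: [1.1, -0.8, -5.4]
finger_gap: 22.1
```

```bash
python3 -c "
from h import *
sl()"
```

```text
slide 40.22 side 0.05 up 0.01 [-1.797e+02 -1.000e-01 -8.010e+01] [ 1.1 -0.8 -5.4] 22.1 13.2
```

>>> {"method": "jog_arm", "body": {"offset": [[0, 0, 4], [0, 0, 0]], "delta_rot": [[0, 0, 0], [0, 0, 0]], "jaw": [0, 0]}}

```text
time: 13.4
tool_pos: [574.7, 181.1, 65.1]
tcp_rot: [-179.8, -0.1, -80.1]
ft_force: [-1.9, -2.9, -5.1]
finger_gap: 21.8
```

```bash
python3 -c "
from h import *
sl()
for k in range(3):
  cams.snapshot('wrist');sl()"
```

```text
slide 40.33 side 0.13 up 0.31 [-1.798e+02 -1.000e-01 -8.010e+01] [-1.9 -2.9 -5.1] 21.8 13.4
slide 40.33 side 0.11 up -0.05 [-1.798e+02 -1.000e-01 -8.010e+01] [-1.7 -1.6  2.4] 22.0 13.45
slide 40.34 side 0.18 up -0.13 [-1.798e+02 -1.000e-01 -8.010e+01] [-7.  -3.3  7.1] 22.1 13.5
slide 40.35 side 0.17 up -0.11 [-1.798e+02 -1.000e-01 -8.010e+01] [-5.5 -2.6  6.1] 21.8 13.55
```

>>> {"method": "jog_arm", "body": {"offset": [[0, 0, 0.5], [0, 0, 0], [0, 0, 0], [0, 0, 0]], "delta_rot": [[0, 0, 0], [0, 0, 0], [0, 0, 0], [0, 0, 0]], "jaw": [0, 0, 0, 0]}}

```text
time: 13.95
tool_pos: [574.6, 181.1, 64.7]
tcp_rot: [-179.8, -0.1, -80.1]
ft_force: [-2.8, -2.9, 1.4]
finger_gap: 22.1
```

```bash
python3 -c "
from h import *
for k in range(4):
  sl();p,d=cams.snapshot('scene')
cv2.imwrite('pics/s12.png',cv2.resize(p[180:330,240:400,::-1],None,fx=4,fy=4))
s=cams.camera_model('scene')
"
```

```text
slide 40.36 side 0.11 up -0.06 [-1.798e+02 -1.000e-01 -8.010e+01] [-2.8 -2.9  1.4] 22.1 13.95
slide 40.33 side 0.13 up -0.04 [-1.798e+02 -1.000e-01 -8.010e+01] [-2.5 -1.4  2.5] 21.8 14.0
slide 40.34 side 0.13 up -0.05 [-1.798e+02 -1.000e-01 -8.010e+01] [-3.5 -2.3  2.4] 21.7 14.05
slide 40.31 side 0.11 up -0.05 [-1.798e+02 -1.000e-01 -8.010e+01] [-1.9 -3.9  2.2] 21.9 14.1
```

View pics/s12.png

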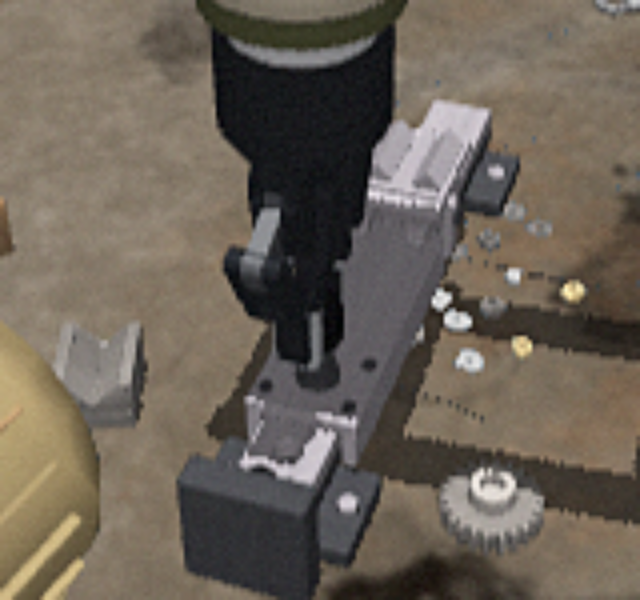

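The tool is back at its start height under light downward contact, the section has slid 40.3 mm, the leaf is flat and the blocks and gear look unmoved.

```bash
python3 -c "
from h import *
sl();print(r.hand_in());sl()"
```

```text
slide 40.33 side 0.11 up -0.05 [-1.798e+02 -1.000e-01 -8.010e+01] [-2.9 -2.2  1.2] 22.3 14.15
the job is handed in; nothing more can be done
None
the job is handed in; nothing more can be done
```

I handed the job in at 14.15 s. My last checks suggest every end condition was met, but the interface gives no verdict and the joints can't be read directly.

- **Leaf:** I gripped the cross bar, swung the leaf over and pressed it down to its stop. The images show it flat with the vee face up, and the section had not yet moved.
- **Plunger and slide:** I pulled the knob up about 12 mm, with roughly 7 N of spring pull. I then slid the section by 40.3 mm of tool travel towards the end block and lowered the pin into the hole.
- **Last readings:** The tool was 0.05 mm below its height when it first gripped the knob, with about 1 N of upward contact force. The knob was still held (gap reading 22.3 mm, grip set to 60 N). The vee block in the last picture and the gear look unmoved, and the other vee block showed no sign of being moved in the wrist view just before.

**Disagreement:** when the pin first reached home height, the wrist force still read about -6 N, as if the spring were still pulling on the tool. It turned positive after I pressed slightly further, and the height did not change.

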